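# Drive a bush out of its bore with the drift that fits

## Robot

A 7-joint arm with a two-finger parallel gripper is mounted at the origin on a cart in front of the work surface, level with it; the furniture and walls round the work are solid. World frame = base frame: x ahead of the robot, y to its left, z up, the work surface at z = 0. Lengths are in m, angles in rad, forces in N, time in s.
With the tool pointing down it reaches from about 0.35 to 0.9 m from the base axis. Payload 8.1 kg.
Tool frame: the origin (TCP) lies midway between the tips of the shut fingers; the grasp point (between the pads) lies 19 mm behind it (arm.hold_point_z is the distance from the TCP to the grasp point, in m); z points along the fingers, y is the direction in which the jaws open and shut (so a half turn about z gives the same grasp; the last joint's range is limited). The gripper opens to 92 mm and grips with 3 to 60 N. Pads are 19 mm wide; open, the fingers measure 130 mm over their backs; the gripper's body (75 mm by 190 mm) begins 47 mm behind the grasp point.
Start: joints at [1.058, 0.434, 0.025, 1.573, -0.012, 1.134, -0.075], TCP at [0.249, -0.573, 0.204] pointing down, gripper open.
Joint ranges: [-2.62, 2.62], [-0.44, 2.09], [-1.27, 1.32], [0.08, 2.57], [-1.32, 4.46], [0.12, 2], [-2.74, 2.74]. Speed limits (rad/s): [2.22, 2.22, 3.01, 3.01, 3.14, 3.14, 3.14].

## Interface

Orientations are given as a rotation vector (axis times angle).
In Python, from cell import arm gives the robot as it stands.
- The arm moves only by the shell command python3 -m pendant 'ROWS' [FORCE]. ROWS is JSON, a list of rows, each a list of 3 entries, a list of its own where there are three numbers: the shift along the tool's x, y, z in m, then the turn, a rotation vector about the tool's x, y, z in degrees, then the finger opening in m, from 0 to 0.0918. A call has 1 to 10 rows; each row shifts and turns the commanded pose from where the row before left it, along the tool's axes as they then stand; what a row does not reach is not made up. A row lasts 1/8 s, in which the tool goes at most 62.5 mm and 10.7 degrees, less where a joint would pass 70% of its speed; a pose out of reach is approached as far as the arm can. A call with a gripper value outside its range is refused whole. The fingers move at their own pace and stop on an object; FORCE is the grip in N (left out, the last holds). Time passes only in rows, so rows that do not move let the fingers close. It gives the time, the measured TCP pose, the force and the opening at its end, in the units of the state.
- arm.observe(): the state, without advancing time (a new reading comes with each control period).
- arm.get_image(name): name is "scene" or "top"; returns (picture, depth): 480x640x3 uint8, red, green, blue; 480x640 float32, m along the optical axis (not along the pixel's ray), 0 where there is no reading.
- arm.camera_params(name): a dict with "fovy" (degrees; the focal length in pixels is half the picture's height over the tangent of half this angle, whatever the lens; pixels are square), "cx", "cy" (the principal point, pixels), "rvec" (rotation vector, rad) and "tvec" (3), from world to camera coordinates, as OpenCV has them. Camera axes: x right, y down, z forward; pixel columns grow to the right and rows downward; lengths in m; the calibration is good to about 2 mm. A picture is of the moment at which its call begins. camera_params takes no time and is no camera call.
- arm.sign_off(): hands the job in, once; it reports no verdict.
Trained networks look in the newest picture that a camera, given by its name, has taken for a name from the list of things; names that differ only in an ending like _2 or _b are one class to them, and where a whole thing is asked for, a point or a joint stands for the part that bears it (a point fixed in the world has none). Each returns a list of dicts, best first, with "conf" (0 to 1); they miss things now and then, are a little off and sometimes report something else, mostly with a low value. They report only what shows in the picture. A call takes as long as a camera call. They do not tell look-alikes from the thing itself.
- arm.look_for(camera, label): "rect" ([centre column, centre row, width, height] in pixels, round what is visible of it).
- arm.masks_of(camera, label): "pixels" (480x640 bool, what is visible of it) and "rect" ([centre column, centre row, width, height] in pixels, round what is visible of it).
The state is a dict: "clock": time; "joints": joint angles; "dq": joint speeds; "joint_efforts": joint torques, N m; "position": TCP position; "ee_rot": TCP orientation; "force": force on the tool from outside, world axes, zero at the start; "ft_torque": the same for the moment, N m; "width": opening from 0.0 (shut) to 1.0 (fully open).
Only numpy, scipy, OpenCV 4.12 (cv2) and the standard library are available. Lean on these libraries where they do the work, as an engineer would, in place of code of your own. Each camera call takes 0.05 s, during which the arm holds its last target.

## Task

The brass bush is stuck in the bore of the steel drive-out stand. Take from the rack the drift whose nose fits (the middle thickness: the thin one is too slender to bear on the bush, the thick one will not enter the bore) and push it down through the bore, fully home, so that the bush comes out below into the stand's tray. Leave the drift standing in the bore with its collar down on the block.

Things in the scene. Friction and masses are not known exactly. Their poses are not given: they have to be found in the camera images.
- drift: Upright steel drift with the 22 mm nose (the two others: 10 and 36 mm; else alike). Round dark ribbed handle 26 mm diameter, 45 mm tall, on a round collar 56 mm diameter, 6 mm thick; straight nose 52 mm long below. 0.25 kg. Origin: on its axis at the collar's underside; z up the axis: handle z = 6 to 51 mm, nose 0 to -52 mm, end bevelled.
- rack: Fixed low aluminium rack, 85 x 240 mm, top 62 mm above the worktop, holding the three drifts nose down in any order, 75 mm apart in a row along its y; noses seen beneath. They hang in one 41 mm wide slot, collars loose on its two rails, and lift straight out. Origin: centre of its underside. Fingers that close roughly along its x stay clear of the neighbours.
- bore (a point): Centre of the bore's mouth on the fixed stand: steel block 86 x 104 x 42 mm, top face 96 mm above the worktop, over a shallow tray (floor 92 mm below this point). z up. Bore vertical, right through, 29 mm diameter, countersunk to 45 mm at the top face. Drift fully home: collar on the top face, its origin at this point, nose 10 mm out below. Keep pushing: friction holds the bush.
- bush: Plain brass bush with a hole through it, 26 mm diameter, 29 mm tall, 0.06 kg, upright in the stand's bore, top about 11 mm below the top face. Origin: centre of its underside, z up. Three small wire springs in the bore grip it: pushing it down takes about 6 to 12 N, then it drops free into the tray.
There are look-alikes about, which are no part of the job. What is shaped like the drift but green is not meant.

How it is judged:
By the outcome, as a careful person would: the job done as asked, in the order asked, and still so for the second after the job is handed in, with the robot touching nothing.
It also fails if it takes over 35 s, if anything falls off the work surface, if the arm or the gripper's body presses on something with over 40 N, if the wrist force passes 120 N, or if a joint passes its speed limit or range.

## Working session

There is one attempt and no reset: what is moved stays moved. The work goes in short steps, Python scripts to look and compute and a shell command to move; the robot and the scene stay as the last step left them, time stands still between calls to the robot, and variables do not carry over. Pictures are saved under pics/ and viewed, and the job is handed in when it is done.

```bash
ls; mkdir -p pics; cat > h.py <<'E'
import numpy as np, cv2
from cell import arm
def cam(n):
    p=arm.camera_params(n); f=240/np.tan(np.radians(p['fovy'])/2)
    K=np.array([[f,0,p['cx']],[0,f,p['cy']],[0,0,1]]); R=cv2.Rodrigues(np.array(p['rvec'],float))[0]
    return K,R,np.array(p['tvec'],float)
def snap(n,name=None):
    im,d=arm.get_image(n)
    np.savez('last_%s.npz'%n,im=im,d=d)
    if name: cv2.imwrite('pics/%s.png'%name,im[:,:,::-1])
    return im,d
def world(n,d):
    K,R,t=cam(n); v,u=np.mgrid[:480,:640]
    P=np.stack([(u-K[0,2])/K[0,0]*d,(v-K[1,2])/K[1,1]*d,d],-1)
    return (P-t)@R
def ray(n,u,v):
    K,R,t=cam(n); c=-R.T@t
    return c,R.T@np.array([(u-K[0,2])/K[0,0],(v-K[1,2])/K[1,1],1])
def atz(n,u,v,z):
    c,r=ray(n,u,v); return c+r*(z-c[2])/r[2]
E
python3 - <<'E'
from h import *
print(arm.observe())
for n in ('scene','top'):
    im,d=snap(n,n+'1'); print(n,arm.camera_params(n),d.min(),d.max())
    for l in ('drift','rack','bore','bush'):
        for x in arm.look_for(n,l): print(n,l,x)
E
```

```text
pics
{'clock': 0.0, 'joints': array([ 1.05839308,  0.43524404,  0.02496738,  1.57408695, -0.01160363,
        1.13401586, -0.07507454]), 'dq': array([-0.00056361,  0.00196731, -0.00139298,  0.00037046, -0.00038142,
        0.00060351,  0.00195576]), 'joint_efforts': array([-3.44534385e-05, -6.67844796e+01,  9.84750912e-01, -3.14457464e+01,
       -6.04730565e-02,  4.31915629e-02,  1.73208823e-04]), 'position': array([ 0.24874679, -0.57276641,  0.20343579]), 'ee_rot': array([-3.07437792e+00, -6.38846368e-01,  7.27974774e-04]), 'force': array([-0.28181966, -0.88476472, -0.16647153]), 'ft_torque': array([-0.00195675,  0.03654304, -0.005588  ]), 'width': 1.0009906484355764}
scene {'fovy': 52.152293120658165, 'cx': 315.28147811977556, 'cy': 234.06470731388637, 'rvec': array([ 0.60300562, -2.6642984 ,  1.17239983]), 'tvec': array([0.37944003, 0.21638907, 0.73956002])} 0.0 2.9612386
scene drift {'rect': [382.2, 195.4, 24.2, 43.8], 'conf': 0.79}
scene drift {'rect': [384.6, 160.9, 22.1, 30.3], 'conf': 0.65}
scene drift {'rect': [313.3, 194.6, 27.6, 38.8], 'conf': 0.59}
scene drift {'rect': [374.9, 225.9, 30.6, 45.1], 'conf': 0.58}
scene rack {'rect': [308.6, 214.3, 92.9, 101.8], 'conf': 0.65}
scene bore {'rect': [230.3, 340.6, 108.4, 118.1], 'conf': 0.61}
scene bush {'rect': [229.3, 323.0, 16.7, 15.0], 'conf': 0.51}
top {'fovy': 52.712248885018184, 'cx': 317.75605783360385, 'cy': 238.9624256187044, 'rvec': array([ 2.10625641, -2.08983653,  0.2496281 ]), 'tvec': array([-0.05098276,  0.46145313,  0.90139252])} 0.0 1.9577385
top drift {'rect': [458.3, 268.3, 27.4, 27.6], 'conf': 0.93}
top drift {'rect': [375.4, 218.1, 26.5, 28.6], 'conf': 0.76}
top drift {'rect': [415.1, 281.6, 33.4, 29.5], 'conf': 0.67}
top drift {'rect': [367.9, 286.7, 28.1, 32.8], 'conf': 0.61}
top rack {'rect': [372.6, 224.2, 127.5, 50.8], 'conf': 0.73}
top bore {'rect': [202.1, 234.2, 84.4, 72.7], 'conf': 0.72}
```

View pics/scene1.png

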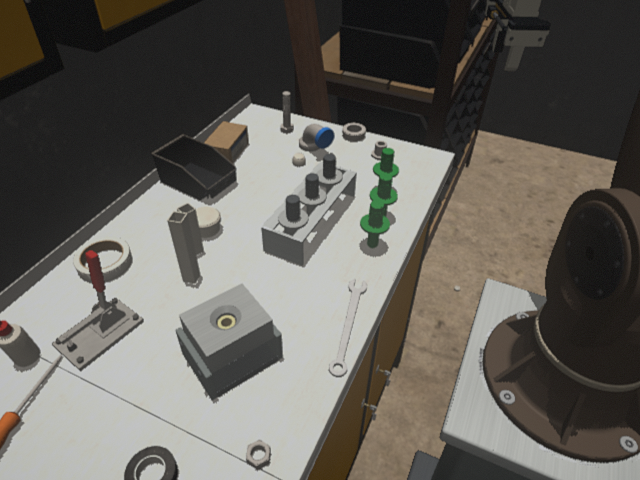

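View pics/top1.png

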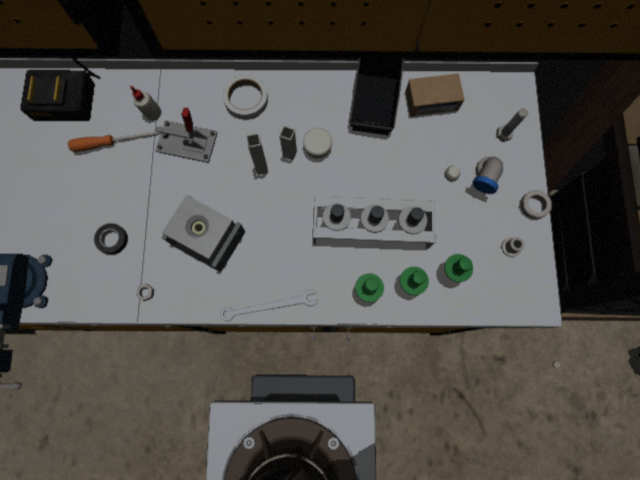

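```bash
python3 - <<'E'
import cv2
a=cv2.imread('pics/scene1.png'); cv2.imwrite('pics/s_crop.png',cv2.resize(a[130:290,230:430],None,fx=4,fy=3.75,interpolation=cv2.INTER_CUBIC)[:600])
a=cv2.imread('pics/top1.png'); cv2.imwrite('pics/t_crop.png',cv2.resize(a[170:320,290:490],None,fx=4,fy=4,interpolation=cv2.INTER_CUBIC))
E
```

```text
(no output)
```

View pics/s_crop.png

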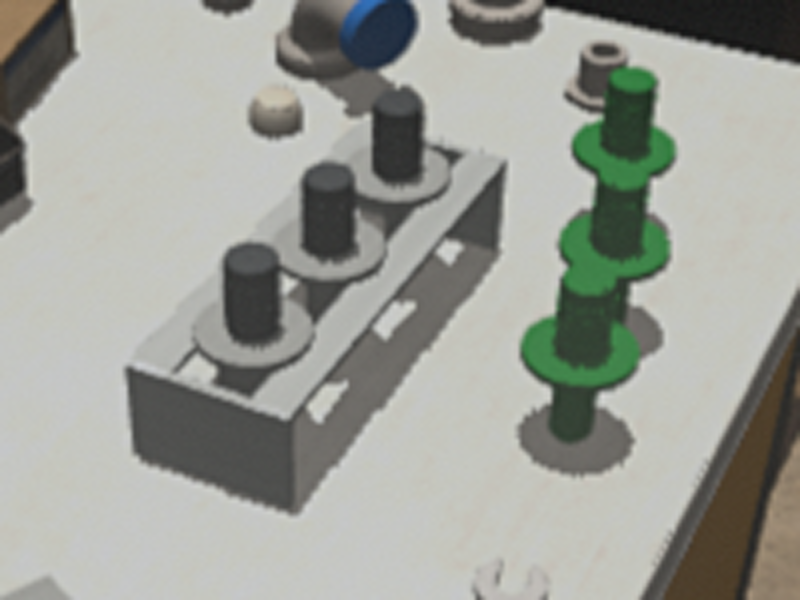

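View pics/t_crop.png

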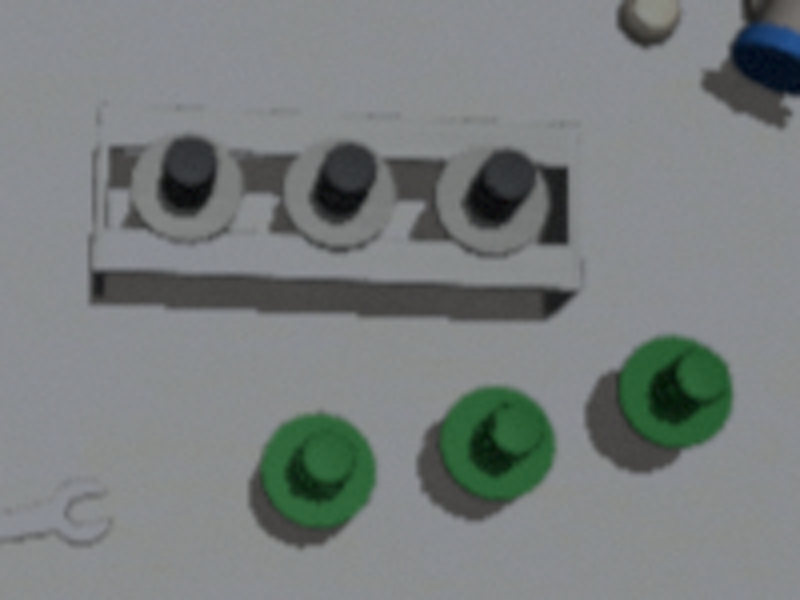

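The scene view shows three dark drifts in the rack, at scene pixels (294,207), (312,190) and (330,168). The three green look-alikes are at (375,226), (382,195) and (385,161). The stand with the brass bush is at (228,322). I can't tell the noses apart yet, so I'll enhance the view under the rack.

```bash
python3 - <<'E'
from h import *
z=np.load('last_scene.npz'); a=z['im'][:,:,::-1]; 
c=a[150:270,255:365].astype(float)
g=np.clip(255*(c/200)**0.6,0,255).astype(np.uint8)
cv2.imwrite('pics/s_crop2.png',cv2.resize(g,None,fx=5,fy=5,interpolation=cv2.INTER_NEAREST))
z2=np.load('last_top.npz'); c=z2['im'][205:265,305:445,::-1].astype(float)
g=np.clip(255*(c/160)**0.6,0,255).astype(np.uint8)
cv2.imwrite('pics/t_crop2.png',cv2.resize(g,None,fx=5.7,fy=5.7,interpolation=cv2.INTER_NEAREST))
# world depth maps
for n in('scene','top'):
    d=np.load('last_%s.npz'%n)['d']; W=world(n,d)
    np.save('W_%s.npy'%n,W)
    for (u,v) in ([(292,205),(312,182),(330,160),(228,322),(265,300),(200,320)] if n=='scene' else [(337,213),(376,213),(416,213),(199,227),(180,225),(215,235)]): print(n,u,v,W[v,u].round(4))
E
```

```text
scene 292 205 [ 0.4996 -0.0703  0.1057]
scene 312 182 [ 0.497  -0.147   0.1059]
scene 330 160 [ 0.4934 -0.2216  0.111 ]
scene 228 322 [0.4785 0.1768 0.0734]
scene 265 300 [ 0.4849  0.0651 -0.0009]
scene 200 320 [0.5046 0.2043 0.0957]
top 337 213 [ 0.4982 -0.083   0.1128]
top 376 213 [ 0.4984 -0.1559  0.1143]
top 416 213 [ 0.499  -0.2308  0.1142]
top 199 227 [0.4831 0.1872 0.0591]
top 180 225 [0.4769 0.214  0.0964]
top 215 235 [0.458  0.1467 0.0961]
```

View pics/s_crop2.png

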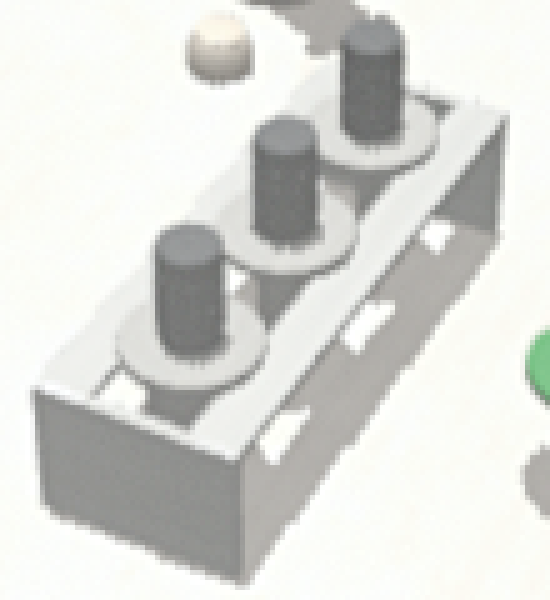

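View pics/t_crop2.png

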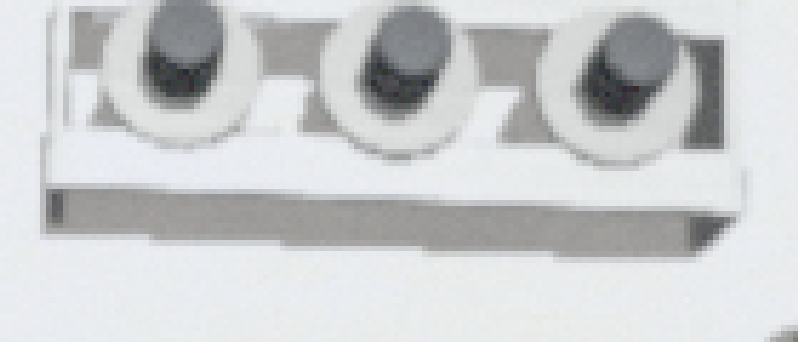

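```bash
python3 - <<'E'
from h import *
W=np.load('W_scene.npy'); Wt=np.load('W_top.npy')
# rack top points from top cam
m=(abs(Wt[...,2]-.062)<.004)&(Wt[...,0]>.40)&(Wt[...,0]<.6)&(Wt[...,1]<.0)&(Wt[...,1]>-.35)
p=Wt[m]; print(cv2.minAreaRect(p[:,:2].astype(np.float32)*1000))
for n,w in(('scene',W),('top',Wt)):
  m=(w[...,2]>.085)&(w[...,0]>.45)&(w[...,0]<.54)&(w[...,1]<-.0)&(w[...,1]>-.30)
  k,lab,st,ce=cv2.connectedComponentsWithStats(m.astype(np.uint8))
  for i in range(1,k):
    if st[i,4]>30:
      q=w[lab==i]; top=q[q[:,2]>np.percentile(q[:,2],95)-.003]
      print(n,ce[i],st[i,4],q[:,:2].mean(0),'top',top[:,:2].mean(0),np.percentile(q[:,2],97), len(top))
K,R,t=cam('scene')
for y in(-.083,-.157,-.232):
  for z in(.062,.04,.01): 
    q=R@np.array([.487,y,z])+t; print(y,z,(K@q/q[2])[:2].round(1))
print('scam',-R.T@t)
K,R,t=cam('top'); print('tcam',-R.T@t)
zz=W[...,2]
m=(zz>.006)&(zz<.056)&(W[...,0]>.465)&(W[...,0]<.515)&(W[...,1]<-.03)&(W[...,1]>-.27)
v,u=np.where(m)
for a in sorted(zip(u,v)): print(a,(W[a[1],a[0]]*1000).round().tolist(),end=' ')
im=np.zeros((480,640,3),np.uint8); c=np.clip(zz/.12,0,1)
cv2.imwrite('pics/sz.png',cv2.resize(cv2.applyColorMap((c*255).astype(np.uint8),cv2.COLORMAP_JET)[150:270,255:365],None,fx=5,fy=5,interpolation=0))
E
```

```text
((473.33209228515625, -193.20452880859375), (312.6429443359375, 143.41317749023438), 87.7220458984375)
scene [329.11538462 162.48557692] 208 [ 0.4966237  -0.22508066] top [ 0.49851359 -0.23002266] 0.1119332797374894 73
scene [311.75330396 182.4185022 ] 227 [ 0.49897382 -0.15014813] top [ 0.50084296 -0.15475046] 0.11225313488667404 82
scene [292.625      204.44140625] 256 [ 0.5011603  -0.07567287] top [ 0.50356033 -0.08021777] 0.11252299610840584 97
top [336.62566845 211.39037433] 187 [ 0.50256482 -0.08243684] top [ 0.50540764 -0.08301488] 0.11521472882050922 95
top [376.10471204 212.93193717] 191 [ 0.50012718 -0.15676097] top [ 0.50289297 -0.15781742] 0.11503397156074083 96
top [415.45273632 214.48258706] 201 [ 0.49778826 -0.23081685] top [ 0.49982671 -0.2326149 ] 0.11547569924932383 95
-0.083 0.062 [301.8 221.4]
-0.083 0.04 [301.9 230.2]
-0.083 0.01 [302.1 241.9]
-0.157 0.062 [318.8 198.8]
-0.157 0.04 [318.6 207.6]
-0.157 0.01 [318.4 219.1]
-0.232 0.062 [334.3 178.3]
-0.232 0.04 [333.9 186.9]
-0.232 0.01 [333.4 198.2]
scam [0.17785966 0.52418475 0.65676806]
tcam [ 0.23970164 -0.0460
[... 28228 characters left out ...]
-267.0, 22.0] (np.int64(348), np.int64(189)) [469.0, -268.0, 16.0] (np.int64(348), np.int64(190)) [469.0, -269.0, 12.0] (np.int64(348), np.int64(191)) [469.0, -269.0, 10.0] (np.int64(348), np.int64(192)) [468.0, -267.0, 8.0] (np.int64(349), np.int64(184)) [467.0, -268.0, 30.0] (np.int64(349), np.int64(185)) [468.0, -269.0, 26.0] (np.int64(349), np.int64(186)) [467.0, -269.0, 24.0] (np.int64(349), np.int64(187)) [467.0, -268.0, 22.0] (np.int64(349), np.int64(188)) [467.0, -268.0, 19.0] (np.int64(349), np.int64(189)) [466.0, -267.0, 18.0] (np.int64(349), np.int64(191)) [466.0, -266.0, 13.0] (np.int64(349), np.int64(192)) [466.0, -267.0, 9.0] (np.int64(350), np.int64(185)) [466.0, -270.0, 26.0]
```

View pics/sz.png

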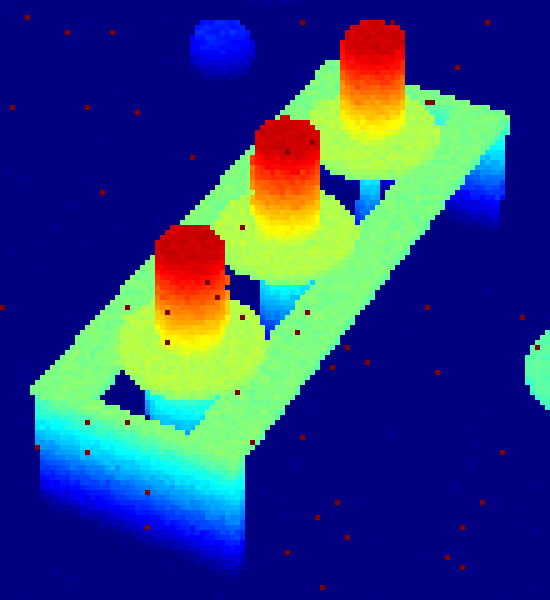

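The depth map shows the noses. Their front faces lie about 18, 11 and 5 mm ahead of the axes, so they measure about 36, 22 and 10 mm. The middle drift (scene pixel 312,190; top pixel 376,215) is the 22 mm one. Next I'll measure the bore.

```bash
python3 - <<'E'
from h import *
for n,c0 in(('scene',(228,322)),('top',(199,227))):
  d=np.load('last_%s.npz'%n)['d']; W=world(n,d)
  # block top
  m=(abs(W[...,2]-.096)<.006)&(abs(W[...,0]-.48)<.09)&(abs(W[...,1]-.18)<.09)
  zt=np.median(W[m][:,2]); m=abs(W[...,2]-zt)<.003
  m&=(abs(W[...,0]-.48)<.09)&(abs(W[...,1]-.18)<.09)
  print(n,'ztop',zt,'box',cv2.minAreaRect((W[m][:,:2]*1000).astype(np.float32)))
  # hole contour
  mm=m.astype(np.uint8); mm=cv2.medianBlur(mm,3)
  cs,h=cv2.findContours(mm,cv2.RETR_CCOMP,cv2.CHAIN_APPROX_NONE)
  for c,hh in zip(cs,h[0]):
    if len(c)>25:
      P=np.array([atz(n,u,v,zt)[:2] for u,v in c[:,0]])*1000
      (cx,cy),r=cv2.minEnclosingCircle(P.astype(np.float32))
      A=np.c_[2*P,np.ones(len(P))]; s=np.linalg.lstsq(A,(P**2).sum(1),rcond=None)[0]
      print('contour',hh[3],len(c),'circ',s[:2],np.sqrt(s[2]+s[0]**2+s[1]**2), cx,cy,r)
  # handle tops
  K,R,t=cam(n)
  for y in(-.157,):
    q=(abs(W[...,1]-y)<.03)&(abs(W[...,0]-.5)<.03)&(W[...,2]>.085)
    zt=np.percentile(W[q][:,2],90); top=q&(abs(W[...,2]-zt)<.004)
    v,u=np.where(top); P=np.array([atz(n,a,b,zt)[:2] for a,b in zip(u,v)])*1000
    print('handle',zt,P.mean(0),cv2.minAreaRect(P.astype(np.float32)))
    q=(abs(W[...,1]-y)<.035)&(abs(W[...,0]-.5)<.045)&(abs(W[...,2]-.0685)<.003)
    # collar
    P=W[q][:,:2]*1000; print('collar',np.median(W[q][:,2]),cv2.minEnclosingCircle(P.astype(np.float32)))
  q=(W[...,2]>.03)&(W[...,0]>.34)&(W[...,0]<.44)&(W[...,1]<-.05)
  print('green max',np.percentile(W[q][:,2],98),W[q].min(0),W[q].max(0))
E
```

```text
scene ztop 0.09480067019365071 box ((475.0980529785156, 184.214111328125), (105.24310302734375, 89.43595886230469), 62.08711242675781)
contour -1 205 circ [474.7918372  185.09053075] 54.280425375869186 474.86761474609375 185.14617919921875 66.54731750488281
contour 0 73 circ [473.88304034 185.82746501] 19.854499757202873 474.14239501953125 185.69325256347656 21.0322322845459
handle 0.11161222182910681 [ 499.995002   -153.00510382] ((499.8303527832031, -153.01031494140625), (22.617313385009766, 28.546369552612305), 25.93157196044922)
collar 0.06655385870551811 ((501.2580871582031, -154.3931427001953), 28.14036750793457)
green max 0.28933801719827046 [ 0.34005994 -1.38898958  0.03001263] [ 0.43999697 -0.11649615  0.30680655]
top ztop 0.095846788889725 box ((476.76458740234375, 182.65902709960938), (105.9580078125, 86.29330444335938), 61.871543884277344)
contour -1 165 circ [476.1564925  182.29880367] 53.814395862711734 476.26556396484375 181.25796508789062 65.860107421875
contour 0 59 circ [475.71483569 181.77102865] 19.776588632409517 475.9990539550781 181.86221313476562 20.936487197875977
handle 0.11433768393220992 [ 502.04154079 -157.58676016] ((502.26080322265625, -157.83517456054688), (22.49598503112793, 23.6361026763916), 88.96299743652344)
collar 0.06795559715513533 ((507.72454833984375, -162.1062469482422), 42.03878402709961)
green max 0.10461491589747501 [ 0.34008995 -0.67869045  0.03004029] [ 0.43997989 -0.11942687  0.10812304]
```

Both cameras give nearly the same vector from drift to bore: (-26, 339) mm. I take the drift at (0.501, -0.156) and the bore at (0.475, 0.184, 0.096). Next I'll work out the first shift.

```bash
cat >> h.py <<'E'
def togo(tx,ty,tz,ydir=None):
    o=arm.observe(); R=cv2.Rodrigues(np.array(o['ee_rot']))[0]; d=np.array([tx,ty,tz])-o['position']
    print('t %.2f'%o['clock'],'pos',o['position'].round(4),'F',np.round(o['force'],1),'w',round(o['width']*.0918,4),'| tool shift',(R.T@d).round(4),'tilt',R[:,2].round(4))
    if ydir is not None:
        a=np.degrees(np.arctan2(R[1,1],R[0,1])); print('yaw of y',a,'turn tool z by',-(ydir-a),'or',-(ydir+180-a))
E
python3 - <<'E'
from h import *
togo(.501,-.156,.2034,-2.1)
W=np.load('W_top.npy'); v,u=np.where((W[...,2]>.12)&(W[...,0]>.3)&(W[...,0]<.68)&(abs(W[...,1])<.4))
if len(u): print(len(u),W[v,u].max(0),W[v,u].min(0))
E
```

```text
t 0.50 pos [ 0.249  -0.5733  0.2042] F [ 0.  -0.6  0.1] w 0.0919 | tool shift [ 0.3974 -0.2823  0.0008] tilt [ 0. -0. -1.]
yaw of y -66.52324112701329 turn tool z by -64.4232411270133 or -244.42324112701328
35390 [0.67966259 0.35011007 0.5570568 ] [ 0.59049009 -0.39999449  0.12075231]
```

```bash
python3 - <<'E'
from h import *
W=np.load('W_top.npy')
for v in (20,50,60,66,75,100): print(v,[W[v,u].round(3).tolist() for u in (100,250,320,450)])
m=(W[...,2]>.10)&(W[...,0]>.3)&(W[...,0]<.66)&(abs(W[...,1])<.4)
k,l,st,ce=cv2.connectedComponentsWithStats(m.astype(np.uint8))
for i in range(1,k):
  if st[i,4]>8: print(st[i],W[l==i].min(0).round(3),W[l==i].max(0).round(3))
E
```

```text
20 [[0.611, 0.205, 0.501], [0.6, 0.03, 0.518], [0.599, -0.047, 0.52], [0.598, -0.19, 0.523]]
50 [[0.602, 0.223, 0.458], [0.601, 0.038, 0.462], [0.601, -0.048, 0.463], [0.6, -0.205, 0.467]]
60 [[0.875, 0.441, 0.025], [0.873, 0.106, 0.033], [0.877, -0.049, 0.029], [0.893, -0.345, 0.009]]
66 [[0.873, 0.449, 0.006], [0.875, 0.109, 0.007], [0.872, -0.049, 0.014], [0.874, -0.342, 0.015]]
75 [[0.854, 0.45, -0.001], [0.841, 0.105, 0.025], [0.858, -0.05, -0.0], [0.83, -0.331, 0.048]]
100 [[0.792, 0.443, -0.002], [0.793, 0.107, 0.001], [0.798, -0.05, -0.004], [0.771, -0.327, 0.048]]
[   0    0  123   56 6620] [0.59  0.203 0.447] [0.66  0.35  0.556]
[  122     0   518    60 28420] [ 0.596 -0.4    0.446] [0.66  0.163 0.557]
[246 133  17  24 300] [0.615 0.062 0.1  ] [0.645 0.089 0.148]
[279 135  13   6  29] [0.65  0.007 0.1  ] [0.66  0.031 0.108]
[330 203  14  15 160] [ 0.493 -0.095  0.101] [ 0.518 -0.07   0.117]
[370 205  14  15 162] [ 0.49  -0.17   0.101] [ 0.515 -0.145  0.116]
[409 207  15  15 171] [ 0.487 -0.245  0.1  ] [ 0.512 -0.22   0.116]
[459 257  13  13 130] [ 0.395 -0.331  0.1  ] [ 0.418 -0.309  0.108]
[412 270  14  14 145] [ 0.369 -0.246  0.1  ] [ 0.393 -0.221  0.108]
[365 277  14  14 143] [ 0.355 -0.159  0.1  ] [ 0.38  -0.134  0.107]
```

```bash
python3 -m pendant '[[[0.0397,-0.0282,0],[0,0,0],0.0918],[[0.0397,-0.0282,0],[0,0,0],0.0918],[[0.0397,-0.0282,0],[0,0,0],0.0918],[[0.0397,-0.0282,0],[0,0,0],0.0918],[[0.0397,-0.0282,0],[0,0,0],0.0918],[[0.0397,-0.0282,0],[0,0,0],0.0918],[[0.0397,-0.0282,0],[0,0,0],0.0918],[[0.0397,-0.0282,0],[0,0,0],0.0918],[[0.0397,-0.0282,0],[0,0,0],0.0918],[[0.0397,-0.0282,0],[0,0,0],0.0918]]' 50 && python3 -m pendant '[[[0,0,0],[0,0,-9.2],0.0918],[[0,0,0],[0,0,-9.2],0.0918],[[0,0,0],[0,0,-9.2],0.0918],[[0,0,0],[0,0,-9.2],0.0918],[[0,0,0],[0,0,-9.2],0.0918],[[0,0,0],[0,0,-9.2],0.0918],[[0,0,0],[0,0,-9.2],0.0918],[[0,0,0],[0,0,0],0.0918]]'
python3 -c "
from h import *
togo(.501,-.156,.074,-2.1)"
```

```text
clock: 1.75
position: [0.5016, -0.1552, 0.2045]
ee_rot: [3.076, 0.639, 0.001]
force: [0.1, -1.3, 0.7]
width: 0.996
clock: 2.75
position: [0.5008, -0.1566, 0.2043]
ee_rot: [2.264, 2.178, 0.0]
force: [0.3, -0.3, -0.3]
width: 1.001
t 2.75 pos [ 0.5008 -0.1566  0.2043] F [ 0.3 -0.3 -0.3] w 0.0919 | tool shift [0.0006 0.0002 0.1303] tilt [ 1.e-04  1.e-04 -1.e+00]
yaw of y -2.1952296863755056 turn tool z by -0.09522968637550555 or -180.09522968637552
```

```bash
python3 -m pendant '[[[0,0,0.03],[0,0,0],0.0918],[[0,0,0.03],[0,0,0],0.0918],[[0,0,0.03],[0,0,0],0.0918],[[0,0,0.02],[0,0,0],0.0918],[[0,0,0.02],[0,0,0],0.0918],[[0,0,0],[0,0,0],0.0918]]'
python3 -c "
from h import *
togo(.501,-.156,.074,-2.1)
im,d=snap('scene'); im2,d2=snap('top')
a=cv2.resize(im[110:260,240:400],(400,375)); b=cv2.resize(im2[130:280,300:460],(400,375))
cv2.imwrite('pics/g1.png',np.hstack([a,b])[:,:,::-1])"
```

```text
clock: 3.5
position: [0.4998, -0.1563, 0.0731]
ee_rot: [-2.264, -2.175, 0.002]
force: [-0.7, 0.7, -0.1]
width: 1.004
t 3.50 pos [ 0.4998 -0.1563  0.0731] F [-0.7  0.7 -0.1] w 0.0922 | tool shift [ 0.0004  0.0012 -0.0009] tilt [-2.7e-03  5.0e-04 -1.0e+00]
yaw of y -2.3050050907421067 turn tool z by -0.2050050907421066 or -180.2050050907421
```

View pics/g1.png

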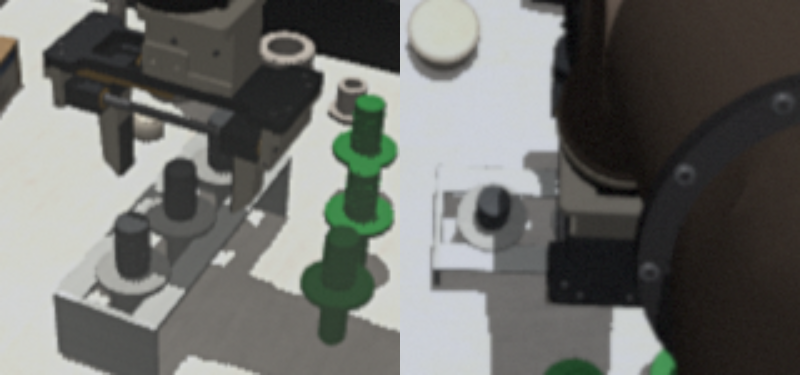

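The open fingers bracket the middle handle: the tips are at about (118,170) and (243,205) in the crop, with the handle at (180,188). Closing now, then lifting.

```bash
python3 -m pendant '[[[0,0,0],[0,0,0],0],[[0,0,0],[0,0,0],0],[[0,0,0],[0,0,0],0],[[0,0,0],[0,0,0],0],[[0,0,0],[0,0,0],0],[[0,0,0],[0,0,0],0]]' 50; python3 -m pendant '[[[0,0,-0.02],[0,0,0],0],[[0,0,-0.03],[0,0,0],0],[[0,0,-0.03],[0,0,0],0],[[0,0,-0.03],[0,0,0],0],[[0,0,0],[0,0,0],0]]'
python3 -c "
from h import *
togo(.475,.184,.185)
im,d=snap('scene','lift'); im2,d2=snap('top')
for x in arm.look_for('scene','drift'): print(x)
a=cv2.resize(im[80:230,240:400],(800,600)[:2] and (640,600)); 
cv2.imwrite('pics/g2.png',a[:,:,::-1])"
```

```text
clock: 4.35
position: [0.5008, -0.1565, 0.0742]
ee_rot: [-2.262, -2.18, 0.0]
force: [0.5, 0.3, 0.5]
width: 0.397
clock: 4.97
position: [0.5023, -0.1567, 0.1864]
ee_rot: [2.26, 2.177, 0.003]
force: [1.1, -0.2, -0.7]
width: 0.005
t 4.97 pos [ 0.5023 -0.1567  0.1864] F [ 1.1 -0.2 -0.7] w 0.0004 | tool shift [ 0.3394 -0.04    0.0009] tilt [ 0.0041 -0.0012 -1.    ]
{'rect': [381.8, 193.9, 25.6, 42.7], 'conf': 0.93}
{'rect': [383.9, 162.5, 26.8, 32.8], 'conf': 0.78}
{'rect': [375.2, 223.9, 30.5, 49.6], 'conf': 0.77}
{'rect': [315.1, 193.3, 30.4, 37.0], 'conf': 0.65}
```

View pics/g2.png

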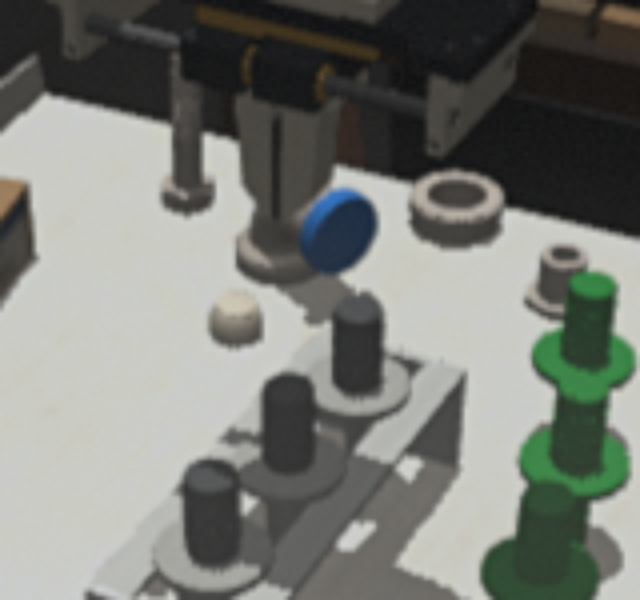

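The fingers were still closing when I lifted (opening 0.397, about 36 mm), so they shut above the drift. It still stands in the rack at about (288,425) in the crop. I'll reopen and re-measure.

```bash
python3 -m pendant '[[[0,0,0],[0,0,0],0.07],[[0,0,0],[0,0,0],0.07],[[0,0,0],[0,0,0],0.07],[[0,0,0],[0,0,0],0.07],[[0,0,0],[0,0,0],0.07],[[0,0,0],[0,0,0],0.07],[[0,0,0],[0,0,0],0.07],[[0,0,0],[0,0,0],0.07]]' 50
python3 - <<'E'
from h import *
n='scene'; d=np.load('last_scene.npz')['d']; W=world(n,d)
for y in(-.082,-.157,-.232):
    q=(abs(W[...,1]-y)<.03)&(abs(W[...,0]-.5)<.03)&(W[...,2]>.085)&(W[...,2]<.125)
    zt=np.percentile(W[q][:,2],90); top=q&(abs(W[...,2]-zt)<.004)
    v,u=np.where(top); P=np.array([atz(n,a,b,zt)[:2] for a,b in zip(u,v)])*1000
    q=(abs(W[...,1]-y)<.035)&(abs(W[...,0]-.5)<.045)&(abs(W[...,2]-.0685)<.003)
    print('handle',zt,P.mean(0),'collar',cv2.minEnclosingCircle((W[q][:,:2]*1000).astype(np.float32)))
togo(.501,-.156,.074,-2.1)
E
```

```text
clock: 6.12
position: [0.5008, -0.1565, 0.1842]
ee_rot: [2.262, 2.18, -0.0]
force: [-0.4, 0.4, 0.9]
width: 0.758
handle 0.11181418594788205 [502.5244373  -78.57748374] collar ((503.8166809082031, -80.86872100830078), 27.857362747192383)
handle 0.1111789216768911 [ 500.31617939 -153.19419126] collar ((501.4491882324219, -155.8129119873047), 28.053369522094727)
handle 0.11132417049008961 [ 497.21616597 -227.65254172] collar ((498.4038391113281, -229.05242919921875), 28.617687225341797)
t 6.12 pos [ 0.5008 -0.1565  0.1842] F [-0.4  0.4  0.9] w 0.0696 | tool shift [0.0005 0.0002 0.1102] tilt [ 0. -0. -1.]
yaw of y -2.1272181810063153 turn tool z by -0.027218181006315234 or -180.02721818100633
```

The drift hasn't moved.

```bash
python3 -m pendant '[[[0,0,0.03],[0,0,0],0.07],[[0,0,0.03],[0,0,0],0.07],[[0,0,0.03],[0,0,0],0.07],[[0,0,0.02],[0,0,0],0.07],[[0,0,0],[0,0,0],0],[[0,0,0],[0,0,0],0],[[0,0,0],[0,0,0],0],[[0,0,0],[0,0,0],0],[[0,0,0],[0,0,0],0],[[0,0,0],[0,0,0],0]]' 50; python3 -m pendant '[[[0,0,0],[0,0,0],0],[[0,0,0],[0,0,0],0],[[0,0,0],[0,0,0],0],[[0,0,0],[0,0,0],0]]'
```

```text
clock: 7.38
position: [0.5013, -0.1566, 0.0747]
ee_rot: [2.262, 2.179, 0.001]
force: [0.2, -0.6, 4.0]
width: 0.267
clock: 7.88
position: [0.5013, -0.1566, 0.0747]
ee_rot: [2.262, 2.179, 0.001]
force: [0.7, -1.0, 5.0]
width: 0.265
```

```bash
python3 -m pendant '[[[0,0,-0.015],[0,0,0],0],[[0,0,-0.03],[0,0,0],0],[[0,0,-0.03],[0,0,0],0],[[0,0,-0.03],[0,0,0],0],[[0,0,-0.015],[0,0,0],0],[[0,0,0],[0,0,0],0]]'
python3 -c "
from h import *
togo(.475,.184,.195)
im,d=snap('scene')
a=cv2.resize(im[80:230,240:400],(640,600)); 
cv2.imwrite('pics/g3.png',a[:,:,::-1])"
```

```text
clock: 8.62
position: [0.5011, -0.1566, 0.1949]
ee_rot: [2.261, 2.179, 0.001]
force: [-0.2, 1.1, -1.9]
width: 0.267
t 8.62 pos [ 0.5011 -0.1566  0.1949] F [-0.2  1.1 -1.9] w 0.0245 | tool shift [ 3.394e-01 -3.870e-02 -3.000e-04] tilt [ 1.3e-03 -5.0e-04 -1.0e+00]
```

View pics/g3.png

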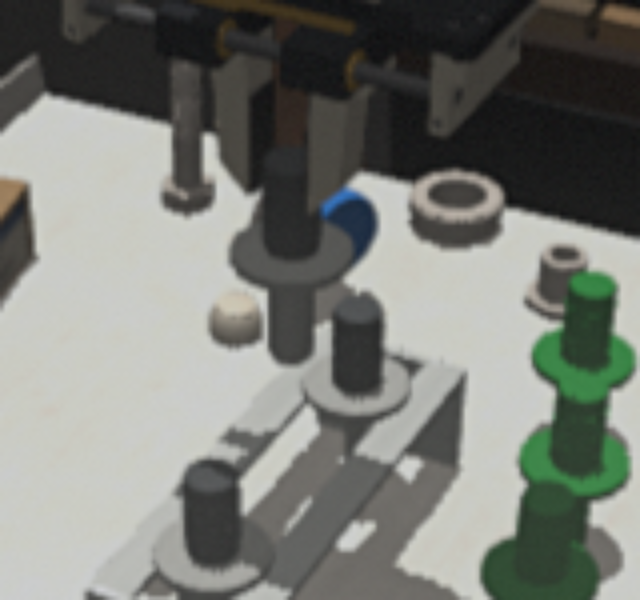

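The drift is held upright at about (290,250) in the crop, and its nose is the middle thickness (44 px wide, against 56 px for the handle). Transferring it to above the bore.

```bash
python3 -m pendant '[[[0.034,-0.0039,0],[0,0,0],0],[[0.034,-0.0039,0],[0,0,0],0],[[0.034,-0.0039,0],[0,0,0],0],[[0.034,-0.0039,0],[0,0,0],0],[[0.034,-0.0039,0],[0,0,0],0],[[0.034,-0.0039,0],[0,0,0],0],[[0.034,-0.0039,0],[0,0,0],0],[[0.034,-0.0038,0],[0,0,0],0],[[0.034,-0.0038,0],[0,0,0],0],[[0.034,-0.0038,0],[0,0,0],0]]'
python3 - <<'E'
from h import *
togo(.475,.184,.195)
im,d=snap('scene','over_s'); im2,d2=snap('top','over_t')
W=world('scene',d)
m=(abs(W[...,0]-.475)<.045)&(abs(W[...,1]-.184)<.045)&(W[...,2]>.112)&(W[...,2]<.25)
P=W[m]
for lo in np.arange(.115,.25,.006):
    s=P[(P[:,2]>=lo)&(P[:,2]<lo+.006)]
    if len(s)>5: print(round(lo+.003,3),len(s),s.min(0).round(4),s.max(0).round(4))
cv2.imwrite('pics/g4.png',cv2.resize(im[200:400,140:340],(600,600))[:,:,::-1])
E
```

```text
clock: 9.93
position: [0.4737, 0.1853, 0.1927]
ee_rot: [-2.261, -2.179, 0.004]
force: [0.3, -0.5, -2.0]
width: 0.266
t 9.93 pos [0.4737 0.1853 0.1927] F [ 0.3 -0.5 -2. ] w 0.0245 | tool shift [-0.0013  0.0013 -0.0023] tilt [-2.5e-03 -9.0e-04 -1.0e+00]
0.13 20 [0.4621 0.1812 0.1274] [0.4788 0.1953 0.133 ]
0.136 45 [0.4617 0.1806 0.1334] [0.4784 0.1967 0.1388]
0.142 51 [0.462  0.1796 0.139 ] [0.4789 0.1967 0.145 ]
0.148 46 [0.4618 0.1797 0.1452] [0.4778 0.1965 0.1508]
0.154 42 [0.4616 0.182  0.1511] [0.4784 0.1961 0.1569]
0.16 16 [0.4621 0.1874 0.157 ] [0.4738 0.196  0.1606]
0.178 37 [0.4458 0.1734 0.1774] [0.4834 0.2133 0.1809]
0.184 732 [0.4446 0.1586 0.1811] [0.5007 0.2133 0.187 ]
0.19 50 [0.4487 0.1768 0.1871] [0.4897 0.2104 0.1928]
0.196 70 [0.4598 0.1788 0.1932] [0.4839 0.1985 0.1989]
0.202 63 [0.4595 0.1792 0.199 ] [0.481  0.1997 0.2049]
0.208 46 [0.4598 0.1857 0.2051] [0.482  0.199  0.2109]
0.214 50 [0.457  0.1898 0.2111] [0.4904 0.1997 0.2164]
0.22 98 [0.4525 0.1903 0.2171] [0.4971 0.2    0.223 ]
0.226 152 [0.4441 0.1796 0.223 ] [0.5015 0.2    0.229 ]
0.232 224 [0.4436 0.1789 0.229 ] [0.5026 0.2002 0.235 ]
0.238 136 [0.4425 0.1776 0.235 ] [0.503  0.1999 0.241 ]
0.244 119 [0.4431 0.1789 0.2411] [0.5036 0.2    0.247 ]
0.25 67 [0.4427 0.1848 0.2471] [0.5042 0.2006 0.25  ]
```

View pics/g4.png

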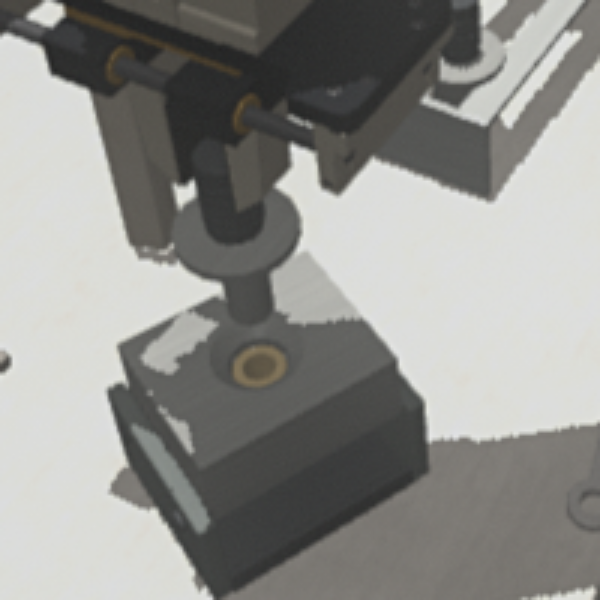

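View pics/over_t.png

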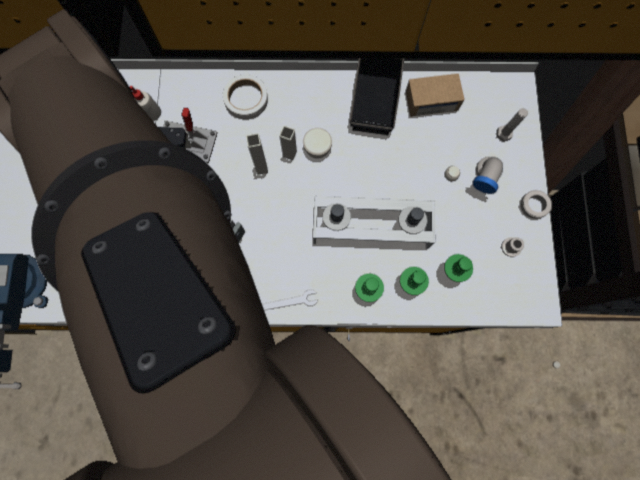

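The collar's centre is at (0.4727, 0.186) in the scene camera's frame, and the bore is at (0.474–0.475, 0.185). That is within 2 mm. Settling, then lowering with a check on the way.

```bash
python3 -m pendant '[[[0,0,0],[0,0,0],0],[[0,0,0.015],[0,0,0],0],[[0,0,0.01],[0,0,0],0],[[0,0,0],[0,0,0],0]]'
python3 - <<'E'
from h import *
togo(.475,.184,.1095)
im,d=snap('scene')
W=world('scene',d)
m=(abs(W[...,0]-.475)<.045)&(abs(W[...,1]-.184)<.045)
zc=W[m&(W[...,2]>.14)&(W[...,2]<.168)][:,2]; print(np.histogram(zc,14,(.14,.168))[0])
P=W[m&(W[...,2]>.15)&(W[...,2]<.165)]
print(cv2.minEnclosingCircle((P[:,:2]*1000).astype(np.float32)))
cv2.imwrite('pics/g5.png',cv2.resize(im[250:400,160:310],(600,600))[:,:,::-1])
E
```

```text
clock: 10.52
position: [0.474, 0.1837, 0.1678]
ee_rot: [-2.263, -2.178, 0.004]
force: [-0.3, 0.4, -1.4]
width: 0.267
t 10.53 pos [0.474  0.1837 0.1678] F [-0.3  0.4 -1.4] w 0.0245 | tool shift [0.0004 0.0011 0.0583] tilt [-0.0024 -0.0011 -1.    ]
[  0   0   0   0   0   0   1  20  46 304 347  18  25  14]
((473.42315673828125, 184.43943786621094), 28.41952896118164)
```

View pics/g5.png

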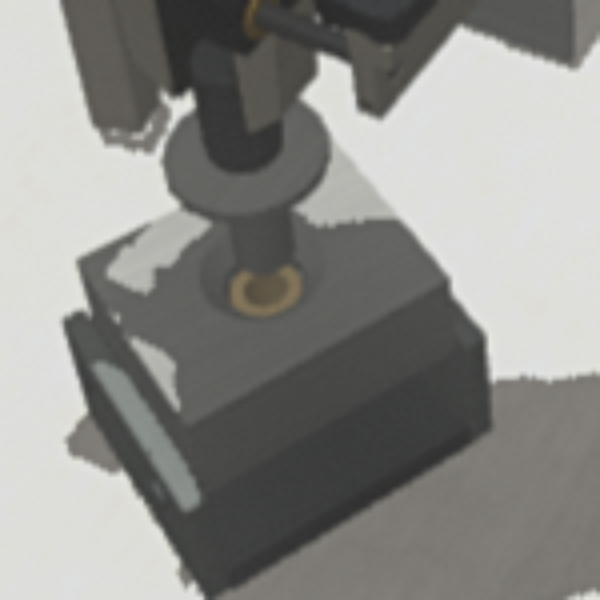

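The drift is centred over the bush at about (262,290). Descending to contact.

```bash
python3 -m pendant '[[[0.0008,0.0008,0.006],[0,0,0],0],[[0,0,0.006],[0,0,0],0],[[0,0,0.004],[0,0,0],0]]' 60; python3 -m pendant '[[[0,0,0.004],[0,0,0],0],[[0,0,0.004],[0,0,0],0],[[0,0,0.004],[0,0,0],0]]'
python3 -c "
from h import *
togo(.475,.184,.1095)"
```

```text
clock: 10.95
position: [0.4755, 0.1854, 0.1528]
ee_rot: [-2.262, -2.18, 0.0]
force: [-0.3, 0.1, -2.1]
width: 0.263
clock: 11.32
position: [0.4762, 0.1859, 0.1417]
ee_rot: [2.262, 2.179, 0.002]
force: [0.2, 0.2, 5.1]
width: 0.262
t 11.32 pos [0.4762 0.1859 0.1417] F [0.2 0.2 5.1] w 0.024 | tool shift [-0.002  -0.0012  0.0322] tilt [ 1.6e-03  6.0e-04 -1.0e+00]
```

The vertical force has risen by 7 N and there's no side load, so the bush is moving. Pushing on.

```bash
python3 -m pendant '[[[0,0,0.005],[0,0,0],0],[[0,0,0.005],[0,0,0],0],[[0,0,0.005],[0,0,0],0],[[0,0,0],[0,0,0],0]]'; python3 -m pendant '[[[0,0,0.005],[0,0,0],0],[[0,0,0.004],[0,0,0],0],[[0,0,0.003],[0,0,0],0],[[0,0,0],[0,0,0],0]]'
python3 -c "
from h import *
togo(.475,.184,.1095)
im,d=snap('scene')
cv2.imwrite('pics/g6.png',cv2.resize(im[250:400,160:310],(600,600))[:,:,::-1])"
```

```text
clock: 11.82
position: [0.475, 0.1851, 0.1254]
ee_rot: [-2.262, -2.179, 0.002]
force: [0.3, 0.1, -2.5]
width: 0.265
clock: 12.32
position: [0.4754, 0.1854, 0.1139]
ee_rot: [-2.262, -2.18, 0.001]
force: [-0.4, 0.3, -2.0]
width: 0.263
t 12.32 pos [0.4754 0.1854 0.1139] F [-0.4  0.3 -2. ] w 0.0242 | tool shift [-0.0014 -0.0003  0.0044] tilt [-5.e-04 -2.e-04 -1.e+00]
```

View pics/g6.png

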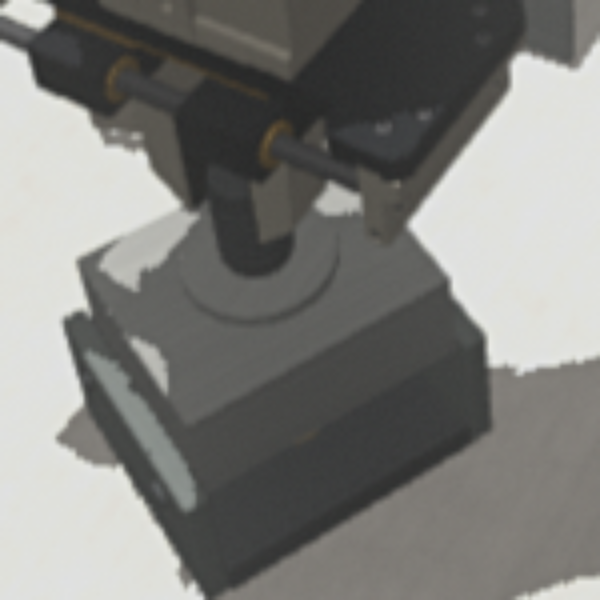

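```bash
python3 -m pendant '[[[0,0,0.003],[0,0,0],0],[[0,0,0.0025],[0,0,0],0],[[0,0,0],[0,0,0],0]]'; python3 -m pendant '[[[0,0,0.001],[0,0,0],0],[[0,0,0],[0,0,0],0]]'
python3 -c "
from h import *
togo(.475,.184,.1095)"
```

```text
clock: 12.75
position: [0.4756, 0.1855, 0.1087]
ee_rot: [2.262, 2.18, 0.0]
force: [0.0, -0.4, -1.0]
width: 0.267
clock: 13.0
position: [0.4756, 0.1855, 0.1086]
ee_rot: [2.262, 2.179, 0.0]
force: [-4.2, -3.4, 10.7]
width: 0.264
t 13.00 pos [0.4756 0.1855 0.1086] F [-4.2 -3.4 10.7] w 0.0242 | tool shift [-0.0015 -0.0006 -0.0009] tilt [ 7.e-04 -4.e-04 -1.e+00]
```

The collar is seated: contact force is +11 N at TCP z = 0.1086 (0.1087 expected). Releasing.

```bash
python3 -m pendant '[[[0,0,0],[0,0,0],0.07],[[0,0,0],[0,0,0],0.07],[[0,0,0],[0,0,0],0.07],[[0,0,0],[0,0,0],0.07],[[0,0,0],[0,0,0],0.07],[[0,0,0],[0,0,0],0.07]]'; python3 -m pendant '[[[0,0,-0.015],[0,0,0],0.07],[[0,0,-0.025],[0,0,0],0.07],[[0,0,-0.03],[0,0,0],0.07],[[0,0,-0.02],[0,0,0],0.07]]'
python3 - <<'E'
from h import *
togo(.475,.184,.1095)
im,d=snap('scene','fin_s'); im2,d2=snap('top','fin_t')
for l in ('bush','drift'):
    for x in arm.look_for('scene',l): print(l,x)
W=world('scene',d); m=(abs(W[...,0]-.475)<.045)&(abs(W[...,1]-.184)<.045)&(W[...,2]>.0975)&(W[...,2]<.17)
P=W[m]; print(np.histogram(P[:,2],np.arange(.0975,.17,.004)))
q=P[(P[:,2]<.104)]; print('collar z',np.median(q[:,2]),cv2.minEnclosingCircle((q[:,:2]*1000).astype(np.float32)))
h=P[P[:,2]>.11]; print('handle',h.min(0),h.max(0), h.mean(0))
cv2.imwrite('pics/g7.png',cv2.resize(im[250:400,160:310],(600,600))[:,:,::-1])
E
```

```text
clock: 13.75
position: [0.4756, 0.1855, 0.1077]
ee_rot: [2.262, 2.18, -0.0]
force: [-0.2, -0.6, 0.0]
width: 0.762
clock: 14.25
position: [0.476, 0.186, 0.2002]
ee_rot: [2.261, 2.18, 0.003]
force: [0.3, -0.1, 0.0]
width: 0.767
t 14.25 pos [0.476  0.186  0.2002] F [ 0.3 -0.1  0. ] w 0.0704 | tool shift [-0.0021 -0.0011  0.0907] tilt [ 2.e-03  9.e-04 -1.e+00]
drift {'rect': [374.8, 225.4, 27.8, 47.1], 'conf': 0.97}
drift {'rect': [385.4, 162.3, 22.8, 31.4], 'conf': 0.83}
drift {'rect': [381.2, 193.8, 27.1, 44.5], 'conf': 0.73}
drift {'rect': [227.4, 311.0, 39.6, 45.3], 'conf': 0.58}
(array([502, 187,  28,  42,  33,  32,  39,  36,  34,  48,  32, 112, 123,
         0,   0,   0,   0,   0]), array([0.0975, 0.1015, 0.1055, 0.1095, 0.1135, 0.1175, 0.1215, 0.1255,
       0.1295, 0.1335, 0.1375, 0.1415, 0.1455, 0.1495, 0.1535, 0.1575,
       0.1615, 0.1655, 0.1695]))
collar z 0.10088210304404863 ((478.5809326171875, 186.49757385253906), 42.50818634033203)
handle [0.46103031 0.17336905 0.11028464] [0.4871046  0.19976351 0.14816085] [0.47083596 0.19032252 0.13444692]
```

View pics/g7.png

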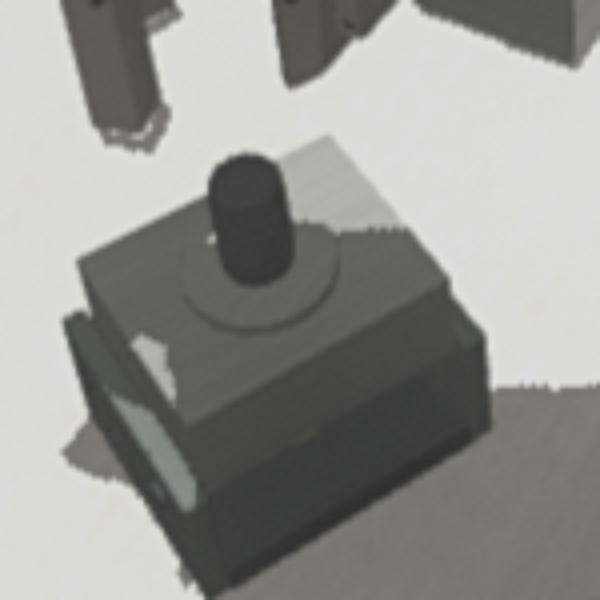

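The drift stands upright with its collar flat on the block. A speck of brass that wasn't there before shows at crop (305,435), below the block's edge. I'll check its height and back the gripper away for a top view.

```bash
python3 -m pendant '[[[-0.05,0,0],[0,0,0],0.07],[[-0.05,0,0],[0,0,0],0.07],[[-0.05,0,0],[0,0,0],0.07],[[-0.05,0,0],[0,0,0],0.07],[[-0.04,0,0],[0,0,0],0.07],[[0,0,0],[0,0,0],0.07]]'
python3 - <<'E'
from h import *
im,d=snap('scene','fin_s2'); im2,d2=snap('top','fin_t2'); W=world('scene',d)
h=cv2.cvtColor(im,cv2.COLOR_RGB2HSV)
m=(h[...,1]>55)&(h[...,0]>10)&(h[...,0]<32); m[:,:190]=0; m[:,270:]=0; m[:300]=0; m[400:]=0
for v,u in zip(*np.where(m)): print((u,v),im[v,u],W[v,u].round(3))
for l in ('bush',):
  for c in('scene','top'): print(c,arm.look_for(c,l))
W2=world('top',d2); q=(abs(W2[...,0]-.475)<.045)&(abs(W2[...,1]-.184)<.045)
P=W2[q&(W2[...,2]>.14)]; print('top handle',P.mean(0),P[:,2].max()); P=W2[q&(abs(W2[...,2]-.102)<.003)]; print('collar',np.median(P[:,2]),cv2.minEnclosingCircle((P[:,:2]*1000).astype(np.float32)))
a=im[340:380,200:280].astype(float); a=np.clip(255*(a/120)**.6,0,255).astype(np.uint8)
a=cv2.resize(a,(720,360)); cv2.imwrite('pics/g8.png',a[:,:,::-1])
E
```

```text
clock: 15.2
position: [0.4656, -0.0579, 0.1967]
ee_rot: [-2.268, -2.173, 0.004]
force: [-0.9, 0.3, -0.4]
width: 0.766
scene []
top []
top handle [0.4752274  0.18269036 0.1464103 ] 0.15097356441835294
collar 0.10179888783979169 ((479.4388427734375, 184.85910034179688), 45.31884765625)
```

View pics/g8.png

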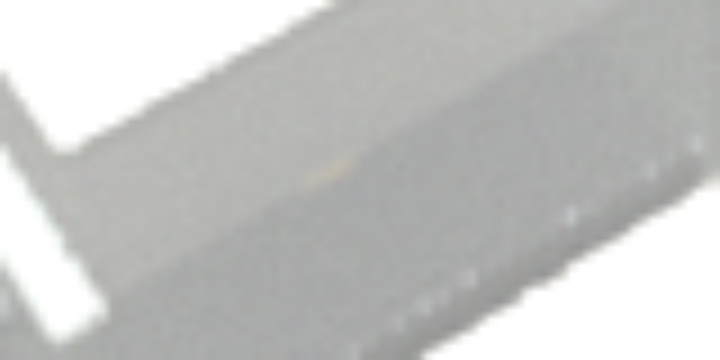

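View pics/fin_s2.png

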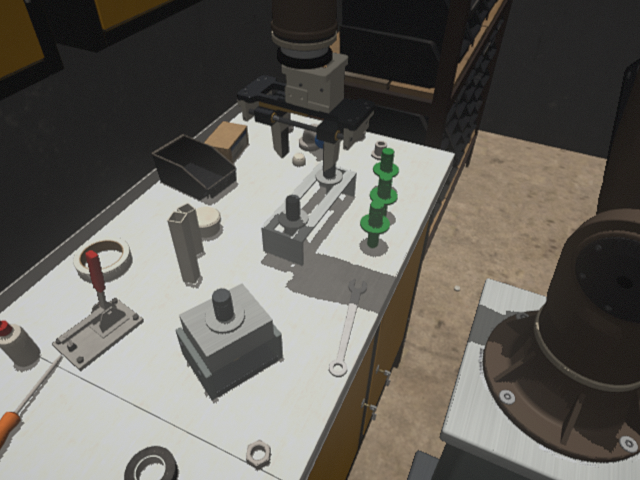

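```bash
python3 - <<'E'
from h import *
W=world('scene',np.load('last_scene.npz')['d'])
print([(u,v,W[v,u].round(3).tolist()) for v,u in((359,235),(359,236),(358,237),(360,234))]); 
for z in(.0,.02,.03,.04): print(atz('scene',236,359,z).round(3))
togo(.47,-.06,.2); print(arm.sign_off())
E
```

```text
[(235, 359, [0.442, 0.218, 0.058]), (236, 359, [0.443, 0.216, 0.055]), (237, 358, [0.443, 0.213, 0.054]), (234, 360, [0.445, 0.218, 0.053])]
[0.467 0.188 0.   ]
[0.458 0.198 0.02 ]
[0.453 0.203 0.03 ]
[0.449 0.208 0.04 ]
t 15.40 pos [ 0.4665 -0.053   0.1974] F [-0.1 -0.2 -0.6] w 0.0696 | tool shift [-0.0069  0.0037 -0.0026] tilt [-6.e-04  6.e-04 -1.e+00]
the job is handed in; nothing more can be done
None
```

The 22 mm drift is standing in the bore with its collar down on the block, and I handed the job in at 15.4 s. I believe the bush has dropped into the tray, but no camera saw it clearly.

**What I did:** The middle drift in the rack had the 22 mm nose, judged from the depth image. I pushed it down through the bore, let go and moved the gripper clear. My first lift came before the fingers had closed, so they shut on nothing. The drift hadn't moved, and the second grip held.

**Pushing:** The vertical force rose by about 7 N as the bush moved, then fell back to free. At the end it rose to about 11 N as the collar landed, with the tool within 0.1 mm of the expected height.

**Last checks:**
- **Drift:** it stands upright. The top camera puts the collar's top at 0.102 m, as it should be, and the handle's axis about 2 mm from the bore's measured centre. My circle fits to the collar on the block failed because they took in the block's top face.
- **Bush:** the network found no bush in either picture, because the block hides the tray. A brass speck that appeared below the block's edge and the drop in force suggest it fell. The depth at the speck itself only shows the block's lower edge, so it doesn't confirm this.

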